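Crack the sealed lid of a sample keeper under its stop bar

TASK

Lay the loose steel stop bar across the two forked uprights of the sample keeper, down in both forks and let go, so that the lid cannot fly off. Then pull the stuck lid free by its handle and hold it slightly open over the box, with a gap of about 35 mm at its front edge: finish while still holding it there. Never let the lid strike the bar, and leave the bowl, bottle and jar where they are.

Things in the scene. Friction and masses are not known exactly. Their poses are not given: they have to be found in the camera images.
- keeper: The sample keeper: metal box 190 mm (x) by 170 mm (y), rim 75 mm high, walls 6 mm, on a dark 210 x 280 mm base plate. Fixed; place and yaw vary. Origin: on the bench under the box's centre; x points to its back, away from the lid's handle, y to its left, z up. At each side stand a forked upright and, at x = -75, |y| = 92 to 120 mm, a post with a sprung catch, up to z = 98 mm.
- fork_mid (a point): Fixed point midway between the forks, at keeper x = +20, y = 0, z = 152 mm: where the bar's centre lies when it is down in both forks. Axes as the keeper's.
- lid_handle (a point): Middle of the lid's handle: a black round bar 12 mm thick, 90 mm long along lid y, on two 10 mm legs with 72 mm free between them, at the lid's front: at x = -92, z = 42 mm from the lid's origin (117 mm above the bench when shut), with 26 mm free under the bar. Axes as the lid's.
- bar: The stop bar: a loose plain square steel bar, 20 x 20 mm, 290 mm long over its black end caps, about 300 g (varies). Origin at its centre, x along its length. It starts lying on the bench, roughly along the world's x, beside the keeper at its left or right.
- bowl: White ceramic bowl, 130 mm wide, 60 mm high, on the bench on the other side of the keeper from the bar; origin at the centre of its underside. To be left alone.
- bottle: Amber bottle with black cap, 60 mm wide, 170 mm high, behind the keeper; origin at the centre of its underside. To be left alone.
- jar: Small white jar, 52 mm wide, 60 mm high, behind the keeper; origin at the centre of its underside. To be left alone.
- fork_left (a point): Middle of the left fork's floor, at keeper x = +20, y = +118, z = 142 mm; axes as the keeper's. The upright is 56 mm (x) by 14 mm (y); its slot runs along keeper y, is open to the top, 32 mm wide in x and 18 mm deep, between prongs 12 mm thick.
- fork_right (a point): Middle of the right fork's floor, at keeper x = +20, y = -118, z = 142 mm; axes as the keeper's. The upright is 56 mm (x) by 14 mm (y); its slot runs along keeper y, is open to the top, 32 mm wide in x and 18 mm deep, between prongs 12 mm thick.
- lid: The loose lid, shut at the start: steel plate 198 mm (x) by 178 mm (y), 10 mm thick, a black plug under it sits in the box with 4 mm play; its rolled side edges are held down by a white sprung roller at each side. Origin: centre of the plate's underside, on the rim; axes as the keeper's when shut. 350 g. It may be tipped up about its back edge (on the rim, keeper x = +95 mm) or lifted level.
- lid_front (a point): Middle of the plate's front edge, on its underside (x = -99, z = 0 mm in the lid); its height over the rim (75 mm above the bench) is the gap. The lid is stuck: a pull up at the handle meets a peak of about 13 to 20 N, 2 to 7 mm up, then it snaps free and is even pushed up a little; past about 20 mm it is clear of the rollers and only its weight is felt. Let go, it falls back.

How it is judged:
By the outcome, as a careful person would: the job done as asked, in the order asked, and still so for the second after the job is handed in, while the arm keeps its last pose, push and grip.
It also fails if it takes over 51 s, if anything falls off the work surface, if the arm or the gripper's body presses on something with over 40 N, if the wrist force passes 120 N, or if a joint passes its speed limit or range.

ROBOT

A 6-joint arm with a two-finger parallel gripper is mounted at the origin on the work surface. World frame = base frame: x ahead of the robot, y to its left, z up, the work surface at z = 0. Lengths are in m, angles in rad, forces in N, time in s.
With the tool pointing down it reaches from about 0.375 to 0.9 m from the base axis. Payload 3.1 kg.
Tool frame: the origin (TCP) lies between the finger pads; the fingertips stand 17 mm ahead of it and the grasp point (between the pads) lies 2 mm behind it (robot.nose_length is the distance from the TCP to the fingertips, in m); z points along the fingers, y is the line along which they close (so a half turn about z gives the same grasp; the last joint's range is limited). The gripper opens to 87 mm and grips with 3 to 60 N. Pads are 19 mm wide; open, the fingers measure 117 mm over their backs; the gripper's body (75 mm by 190 mm) begins 51 mm behind the grasp point.
Start: joints at [0.95, 0.527, 1.433, -0, 1.181, -0.178], TCP at [0.268, 0.565, 0.24] pointing down, gripper open.
Joint ranges: [-3.08, 3.08], [-0.75, 2.2], [0.22, 2.44], [-1.43, 4.57], [0, 2.65], [-2.85, 2.85]. Speed limits (rad/s): [2.79, 2.79, 3.14, 3.14, 3.14, 3.14].

INTERFACE

Orientations are given as a unit quaternion [x, y, z, w].
In Python, from rig import robot, cams gives the robot as it stands.
- The arm moves only by the shell command python3 -m pendant 'ROWS' [FORCE]. ROWS is JSON, a list of rows, each an object with "jaw": the opening, from 0 (shut) to 1 (fully open); "linear": the shift along the tool's x, y, z in cm, a list of three; "twist": the turn about the tool's z in degrees. A call has 1 to 12 rows; each row shifts and turns the commanded pose from where the row before left it, along the tool's axes as they then stand; what a row does not reach is not made up. A row lasts 1/12 s, in which the tool goes at most 41.7 mm and 7.16 degrees, less where a joint would pass 70% of its speed; a pose out of reach is approached as far as the arm can. A call is refused whole if a number of a shift passes 4.17 or a number of a turn 7.16, either way. A call with a gripper value outside its range is refused whole. The fingers move at their own pace and stop on an object; FORCE is the grip in N (left out, the last holds). Time passes only in rows, so rows that do not move let the fingers close. It gives the time, the measured TCP pose, the force, the opening and the grip force at its end, in the units of the state.
- robot.get_obs(): the state, without advancing time (a new reading comes with each control period).
- cams.camera(name): name is "side" or "top" or "wrist"; returns a dict with "color" (384x512x3 uint8, blue, green, red), "depth" (384x512 float32, m along the optical axis (not along the pixel's ray), 0 where there is no reading), "fov_y" (degrees; the focal length in pixels is half the picture's height over the tangent of half this angle, whatever the lens; pixels are square), "cx", "cy" (the principal point, pixels), "k1" (the pictures are not rectified: a ray, as slopes to the right and down, at radius r is drawn at 1 + k1 r^2 times it, then the intrinsics apply), "view" (4x4, takes a point from world to camera coordinates). Camera axes: x right, y down, z forward; pixel columns grow to the right and rows downward; lengths in m; the calibration is good to about 2 mm. A picture is of the moment at which its call begins.
- robot.hand_in(): hands the job in; it is judged then, once.
The state is a dict: "time": time; "q": joint angles; "joint_velocities": joint speeds; "joint_torque": joint torques, N m; "position": TCP position; "tool_rot": TCP orientation; "ft_force": force on the tool from outside, world axes, zero at the start; "moment": the same for the moment, N m; "grip_width": finger opening in m; "grip_force": force on a finger pad.
Only numpy, scipy, OpenCV 4.12 (cv2) and the standard library are available. Lean on these libraries where they do the work, as an engineer would, in place of code of your own. Each camera call takes 0.05 s, during which the arm holds its last target. There are 200 camera calls.

## Working session

There is one attempt and no reset: what is moved stays moved. The work goes in short steps, Python scripts to look and compute and a shell command to move; the robot and the scene stay as the last step left them, time stands still between calls to the robot, and variables do not carry over. Pictures are saved under pics/ and viewed, at most 10 in all, crops included, and the job is handed in when it is done.

```bash
mkdir -p pics; ls; cat > h.py <<'E'
import numpy as np, cv2
from rig import robot, cams
def snap(n,fn=None):
    c=cams.camera(n); np.save(f'pics/{n}.npy',c,allow_pickle=True)
    if fn: cv2.imwrite('pics/'+fn,c['color'])
    return c
def load(n): return np.load(f'pics/{n}.npy',allow_pickle=True).item()
def ray(c,u,v):
    f=192/np.tan(np.radians(c['fov_y'])/2)
    a=np.array([(u-c['cx'])/f,(v-c['cy'])/f]); s=a.copy()
    for _ in range(20): s=a/(1+c['k1']*(s@s))
    return np.array([s[0],s[1],1.])
def cloud_pt(c,u,v,w=1):
    d=c['depth'][v-w:v+w+1,u-w:u+w+1]; d=np.median(d[d>0])
    return (np.linalg.inv(c['view'])@np.r_[ray(c,u,v)*d,1])[:3]
def at_z(c,u,v,z):
    V=np.linalg.inv(c['view']); o=V[:3,3]; d=V[:3,:3]@ray(c,u,v)
    return o+d*(z-o[2])/d[2]
def proj(c,p):
    q=c['view']@np.r_[p,1]; s=q[:2]/q[2]; f=192/np.tan(np.radians(c['fov_y'])/2)
    return s*(1+c['k1']*(s@s))*f+[c['cx'],c['cy']]
E
python3 - <<'E'
from h import *
a=snap('top'); b=snap('side')
cv2.imwrite('pics/a.png',cv2.resize(a['color'],(800,600)))
cv2.imwrite('pics/b.png',cv2.resize(b['color'],(800,600)))
print(robot.get_obs())
for c in(a,b): print(c['fov_y'],c['cx'],c['cy'],c['k1'],c['view'])
E
```

```text
pics
{'time': 0.1, 'q': array([ 9.49510646e-01,  5.28362138e-01,  1.43374448e+00,  6.15199594e-06,
        1.18140223e+00, -1.78497556e-01]), 'joint_velocities': array([ 6.08766706e-05, -1.60969871e-03, -2.77585785e-03,  4.41463945e-04,
       -1.78698573e-03,  6.61273470e-05]), 'joint_torque': array([-4.57331207e-04, -4.40986204e+01, -1.77150071e+01,  6.34221034e-02,
        5.34207746e-02, -2.26216520e-05]), 'position': array([0.26739692, 0.56423464, 0.2386857 ]), 'tool_rot': array([ 2.19590914e-01,  9.75591571e-01, -8.81398547e-04, -3.75624990e-04]), 'ft_force': array([ 0.54456575, -0.56570918, -0.01358012]), 'moment': array([-0.0044625 , -0.02042118,  0.04749807]), 'grip_force': 0.0, 'grip_width': 0.0869847891871594}
43.75258504161509 252.24812642318386 187.2977518092918 -0.034765385215421156 [[-0.00532464 -0.99998484  0.00140286 -0.00984678]
 [-0.98411203  0.00499115 -0.17747845  0.64284121]
 [ 0.17746875 -0.00232558 -0.98412369  1.16697442]
 [ 0.          0.          0.          1.        ]]
46.61166549398963 254.8086177243854 193.233086768956 0.050791369977340135 [[-0.99876929 -0.0473183  -0.01486191  0.63706165]
 [-0.01860551  0.63522116 -0.77210616  0.11637352]
 [ 0.04597535 -0.77087941 -0.63531977  1.36245766]
 [ 0.          0.          0.          1.        ]]
```

View pics/a.png

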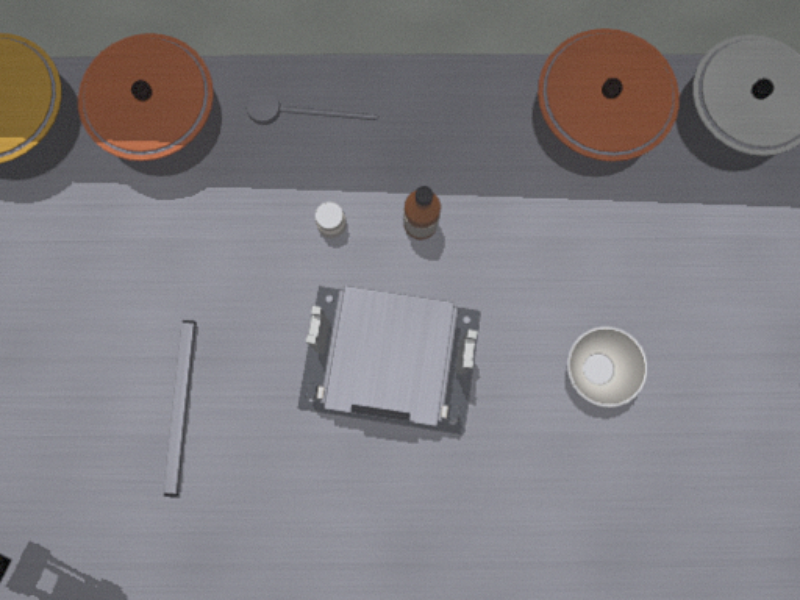

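View pics/b.png

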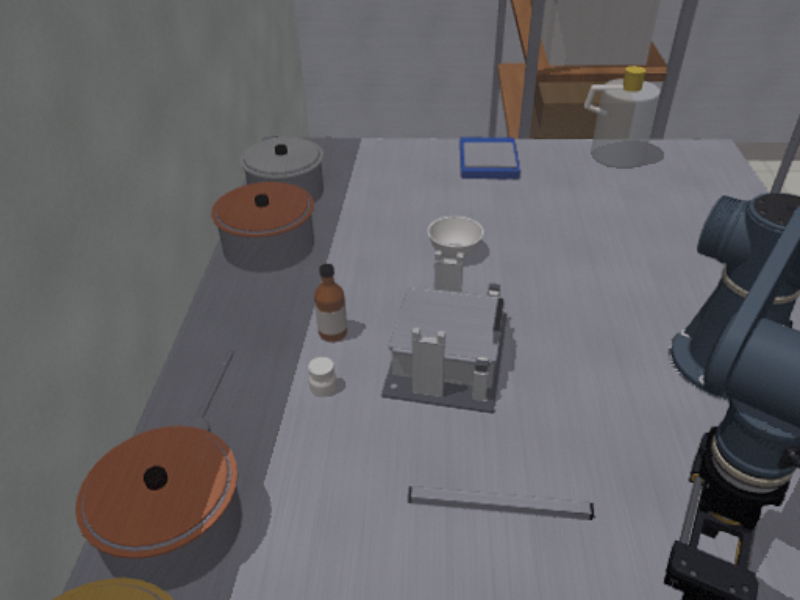

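The top view shows the bar at the left, from (189,322) to (172,495); the lid corners are at about (345,288), (457,302), (440,424) and (325,409), with the handle at (380,411). I'll enlarge both areas.

```bash
python3 - <<'E'
from h import *
a=load('top'); im=a['color'][180:284,184:312]
cv2.imwrite('pics/c.png',cv2.resize(im,None,fx=5.76,fy=5.76,interpolation=cv2.INTER_CUBIC)) 
im=a['color'][195:325,95:135]
cv2.imwrite('pics/d.png',cv2.resize(im,None,fx=4.5,fy=4.5,interpolation=cv2.INTER_CUBIC))
E
```

```text
(no output)
```

View pics/c.png

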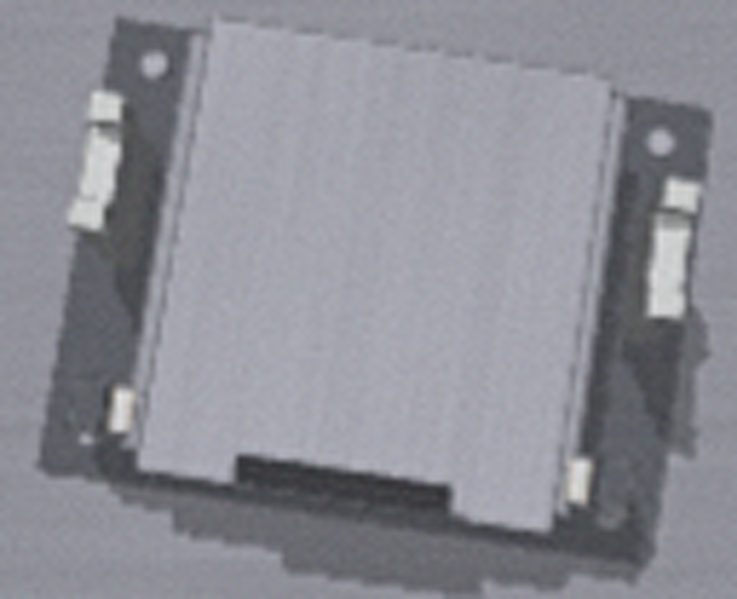

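View pics/d.png

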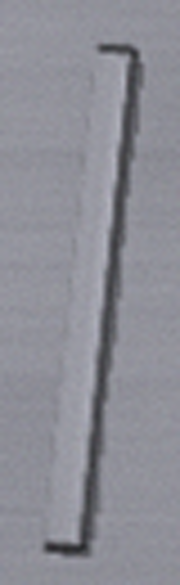

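Crop c shows the base corners at (118,17), (712,108), (635,582) and (38,470), the lid corners at (210,18), (612,80), (553,530) and (137,468), and the handle ends at (238,468) and (452,498). Crop d shows the bar's top ends at (117,48) and (66,546). Next I fit the keeper and bar poses and check the fit with depth.

```bash
cat > fit.py <<'E'
from h import *
from scipy.optimize import least_squares
a=load('top'); b=load('side')
P=lambda p,s,o:(np.array(p)+.5)/s-.5+np.array(o)
C=lambda *p:P(p,5.76,(184,180))
obs=[((105,140,5),C(118,17)),((105,-140,5),C(712,108)),((-105,-140,5),C(635,582)),((-105,140,5),C(38,470)),
 ((99,89,85),C(205,18)),((99,-89,85),C(615,80)),((-99,-89,85),C(555,530)),((-99,89,85),C(137,470))]
W=lambda k,p:np.r_[k[0]+np.cos(k[2])*p[0]/1e3-np.sin(k[2])*p[1]/1e3,k[1]+np.sin(k[2])*p[0]/1e3+np.cos(k[2])*p[1]/1e3,p[2]/1e3]
E
python3 - <<'E'
from fit import *
r=least_squares(lambda k:np.ravel([proj(a,W(k,m))-q for m,q in obs]),[.6,0,0],loss='soft_l1')
k=r.x; print('keeper',k,np.degrees(k[2])); print(np.round([proj(a,W(k,m))-q for m,q in obs],1).tolist())
np.save('k.npy',k)
e=[at_z(a,*P(p,4.5,(95,195)),.02) for p in((117,48),(66,546))]
print('bar',e,np.linalg.norm(e[0]-e[1]),(e[0]+e[1])/2,np.degrees(np.arctan2(*(e[0]-e[1])[1::-1])))
for uv in((115,230),(112,260),(108,300)): print('bard',cloud_pt(a,*uv))
for uv in((238,210),(262,215),(250,240),(230,245)): print('lid',cloud_pt(a,*uv))
print('bench',cloud_pt(a,150,250),cloud_pt(a,330,300)); V=np.linalg.inv(a['view']);print(V[:3,3])
T=[(20+sx*22,sy*118,160) for sx in(-1,1) for sy in(-1,1)]+[(-92,s*45,123) for s in(-1,1)]
o=[]
for n,c in(('a',a),('b',b)):
    im=cv2.resize(c['color'],None,fx=4,fy=4,interpolation=cv2.INTER_CUBIC)
    for m in T+[m for m,_ in obs]:
        u=(proj(c,W(k,m))+.5)*4-.5; cv2.circle(im,tuple(int(x) for x in u),3,(0,0,255),-1)
    cu=(proj(c,W(k,(0,0,80)))*4).astype(int)
    o.append(im[cu[1]-290:cu[1]+290,cu[0]-330:cu[0]+330][:, :])
im=np.hstack(o); im=cv2.resize(im,(800,int(im.shape[0]*800/im.shape[1]))) 
cv2.imwrite('pics/e.png',np.vstack([cv2.resize(x,(660*300//580*1,300)) for x in o]) if 0 else im)
E
```

```text
keeper [ 0.53896473 -0.00490658 -0.15892294] -9.105613736149728
[[-0.4, 0.4], [0.1, 0.4], [2.7, -2.6], [-0.3, 0.1], [1.0, -0.3], [0.1, -0.4], [-0.9, 1.0], [-0.6, 0.1]]
bar [array([0.60327583, 0.33299801, 0.02      ]), array([0.32053965, 0.35032496, 0.02      ])] 0.28326660351700844 [0.46190774 0.34166148 0.02      ] -3.5068770927021697
bard [0.53837564 0.3451679  0.01917873]
bard [0.46091421 0.34952522 0.01942111]
bard [0.36002879 0.35535122 0.01973201]
lid [0.58086304 0.02255303 0.08426989]
lid [ 0.56806072 -0.03692016  0.08435774]
lid [ 0.50658994 -0.0068984   0.08237126]
lid [0.49453344 0.04222459 0.08339108]
bench [ 0.48725456  0.25619537 -0.00072733] [ 3.56522765e-01 -2.12495128e-01 -3.48193834e-04]
[ 0.42547384 -0.01034125  1.26255145]
```

View pics/e.png

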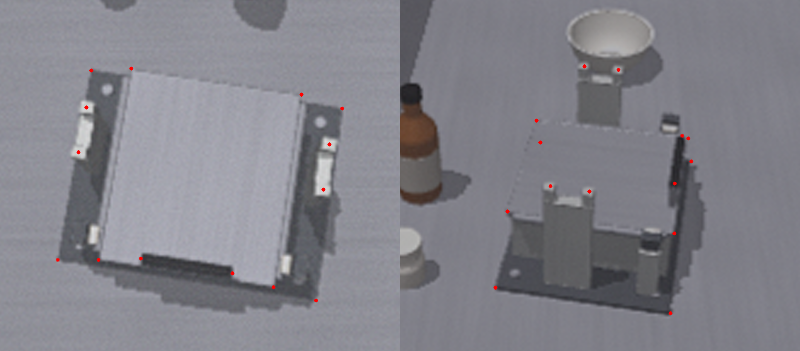

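The overlay matches well: the red model points sit on the prong tops, handle and lid corners in both views. Keeper is at (0.539, -0.005), yaw -9.1°, and the bar centre is about (0.462, 0.344), at -3.5°. Moving above the bar.

```bash
python3 -m pendant '[{"jaw":1,"linear":[-3.38,-1.44,1.2],"twist":0},{"jaw":1,"linear":[-3.38,-1.44,1.2],"twist":0},{"jaw":1,"linear":[-3.38,-1.44,1.2],"twist":0},{"jaw":1,"linear":[-3.38,-1.44,1.2],"twist":0},{"jaw":1,"linear":[-3.38,-1.44,1.2],"twist":0},{"jaw":1,"linear":[-3.38,-1.44,1.2],"twist":0},{"jaw":1,"linear":[-3.38,-1.44,1.2],"twist":0},{"jaw":1,"linear":[-3.38,-1.44,1.2],"twist":0},{"jaw":1,"linear":[0,0,0],"twist":-5.5},{"jaw":1,"linear":[0,0,0],"twist":-5.5},{"jaw":1,"linear":[0,0,0],"twist":-5.5},{"jaw":1,"linear":[0,0,0],"twist":-5.5}]' 30
cat >> h.py <<'E'
def to(x,y,z,yaw):
    "remaining move to TCP x,y,z and closing-direction yaw (deg), in present tool axes, cm / deg"
    from scipy.spatial.transform import Rotation as R
    o=robot.get_obs(); r=R.from_quat(o['tool_rot']).as_matrix()
    cy=np.degrees(np.arctan2(r[1,1],r[0,1])); d=(yaw-cy+90)%180-90
    print('t',o['time'],'pos',o['position'].round(4),'yaw',cy.round(2),'q6',o['q'][5].round(2),'F',o['ft_force'].round(1),'w',o['grip_width'].round(4),'gf',o['grip_force'])
    print('tool shift cm',(r.T@(np.array([x,y,z])-o['position'])*100).round(2),'twist',round(-d,2),'tilt z',r[:,2].round(3))
E
python3 -c "
from h import *
to(.462,.3443,.020,86.5)"
```

```text
time: 1.1
position: [0.4627, 0.3441, 0.1429]
tool_rot: [0.028, 1.0, -0.0, -0.001]
ft_force: [-0.5, -0.1, 0.2]
grip_width: 0.0869
grip_force: 0.0Traceback (most recent call last):
  File "<string>", line 3, in <module>
    to(.462,.3443,.020,86.5)
    ~~^^^^^^^^^^^^^^^^^^^^^^
  File "h.py", line 27, in to
    print('t',o['time'],'pos',o['position'].round(4),'yaw',cy.round(2),'q6',o['q'][5].round(2),'F',o['ft_force'].round(1),'w',o['grip_width'].round(4),'gf',o['grip_force'])
                                                                                                                              ^^^^^^^^^^^^^^^^^^^^^
AttributeError: 'float' object has no attribute 'round'
```

```bash
sed -i "s/o\['grip_width'\].round(4)/round(o['grip_width'],4)/" h.py
python3 -m pendant '[{"jaw":1,"linear":[0,0,2],"twist":0},{"jaw":1,"linear":[0,0,2],"twist":0},{"jaw":1,"linear":[0,0,2],"twist":0},{"jaw":1,"linear":[0,0,2],"twist":0},{"jaw":1,"linear":[0,0,1.5],"twist":0},{"jaw":1,"linear":[0,0,1.2],"twist":0},{"jaw":1,"linear":[0,0,0.8],"twist":0},{"jaw":1,"linear":[0,0,0.6],"twist":0},{"jaw":1,"linear":[0,0,0],"twist":0},{"jaw":1,"linear":[0,0,0],"twist":0}]'
python3 -c "
from h import *
to(.462,.3443,.020,86.5)"
```

```text
time: 1.93
position: [0.4629, 0.3449, 0.0227]
tool_rot: [0.029, 1.0, 0.0, 0.0]
ft_force: [0.0, 0.1, 0.4]
grip_width: 0.0872
grip_force: 0.0
t 1.9333 pos [0.4629 0.3449 0.0227] yaw 86.63 q6 -1.07 F [0.  0.1 0.4] w 0.0872 gf 0.0
tool shift cm [ 0.09 -0.06  0.27] twist 0.13 tilt z [ 0.  0. -1.]
```

```bash
python3 -m pendant '[{"jaw":1,"linear":[0,0,0.25],"twist":0},{"jaw":0.2,"linear":[0,0,0],"twist":0},{"jaw":0,"linear":[0,0,0],"twist":0},{"jaw":0,"linear":[0,0,0],"twist":0},{"jaw":0,"linear":[0,0,0],"twist":0},{"jaw":0,"linear":[0,0,0],"twist":0},{"jaw":0,"linear":[0,0,0],"twist":0},{"jaw":0,"linear":[0,0,0],"twist":0},{"jaw":0,"linear":[0,0,0],"twist":0},{"jaw":0,"linear":[0,0,0],"twist":0}]' 45
python3 -c "
from h import *
to(.462,.3443,.22,86.5)"
```

```text
time: 2.77
position: [0.4627, 0.3448, 0.02]
tool_rot: [0.029, 1.0, -0.0, -0.0]
ft_force: [-1.2, 0.3, -0.4]
grip_width: 0.0353
grip_force: 0.0
t 2.7667 pos [0.4627 0.3448 0.02  ] yaw 86.63 q6 -1.07 F [-1.2  0.3 -0.4] w 0.0353 gf 0.0
tool shift cm [  0.07  -0.05 -20.  ] twist 0.13 tilt z [-0. -0. -1.]
```

```bash
python3 -m pendant '[{"jaw":0,"linear":[0,0,0],"twist":0},{"jaw":0,"linear":[0,0,0],"twist":0},{"jaw":0,"linear":[0,0,0],"twist":0},{"jaw":0,"linear":[0,0,0],"twist":0},{"jaw":0,"linear":[0,0,0],"twist":0},{"jaw":0,"linear":[0,0,0],"twist":0},{"jaw":0,"linear":[0,0,0],"twist":0}]' 45
python3 -m pendant '[{"jaw":0,"linear":[0,0,-0.5],"twist":0},{"jaw":0,"linear":[0,0,-1],"twist":0},{"jaw":0,"linear":[0,0,-1.5],"twist":0},{"jaw":0,"linear":[0,0,-2],"twist":0},{"jaw":0,"linear":[0,0,-2],"twist":0},{"jaw":0,"linear":[0,0,-2],"twist":0},{"jaw":0,"linear":[0,0,-2.5],"twist":0},{"jaw":0,"linear":[0,0,-2.5],"twist":0},{"jaw":0,"linear":[0,0,-2.5],"twist":0},{"jaw":0,"linear":[0,0,-2],"twist":0},{"jaw":0,"linear":[0,0,-1.5],"twist":0}]'
python3 -c "
from h import *
to(.5587,-.0081,.22,-9.1)"
```

```text
time: 3.35
position: [0.4627, 0.3448, 0.02]
tool_rot: [0.029, 1.0, 0.0, -0.0]
ft_force: [0.3, 0.9, -0.5]
grip_width: 0.0199
grip_force: 45.0
time: 4.27
position: [0.4627, 0.3448, 0.2228]
tool_rot: [0.029, 1.0, 0.0, 0.001]
ft_force: [-0.3, 0.2, -3.4]
grip_width: 0.0198
grip_force: 45.0
t 4.2667 pos [0.4627 0.3448 0.2228] yaw 86.64 q6 -1.07 F [-0.3  0.2 -3.4] w 0.0198 gf 44.98839318752289
tool shift cm [-11.65 -34.66   0.26] twist -84.26 tilt z [ 0.002  0.001 -1.   ]
```

```bash
python3 -m pendant '[{"jaw":0,"linear":[0,0,0],"twist":4},{"jaw":0,"linear":[0,0,0],"twist":6},{"jaw":0,"linear":[0,0,0],"twist":7},{"jaw":0,"linear":[0,0,0],"twist":7},{"jaw":0,"linear":[0,0,0],"twist":7},{"jaw":0,"linear":[0,0,0],"twist":7},{"jaw":0,"linear":[0,0,0],"twist":7},{"jaw":0,"linear":[0,0,0],"twist":7},{"jaw":0,"linear":[0,0,0],"twist":7},{"jaw":0,"linear":[0,0,0],"twist":7},{"jaw":0,"linear":[0,0,0],"twist":7},{"jaw":0,"linear":[0,0,0],"twist":7}]'
python3 -m pendant '[{"jaw":0,"linear":[0,0,0],"twist":7},{"jaw":0,"linear":[0,0,0],"twist":5},{"jaw":0,"linear":[0,0,0],"twist":3.7},{"jaw":0,"linear":[0,0,0],"twist":0},{"jaw":0,"linear":[0,0,0],"twist":0}]'
python3 -c "
from h import *
to(.5587,-.0081,.22,-9.1)"
```

```text
time: 5.27
position: [0.4618, 0.3443, 0.2203]
tool_rot: [0.667, 0.745, -0.001, -0.0]
ft_force: [0.1, 0.5, -3.6]
grip_width: 0.0194
grip_force: 45.0
time: 5.68
position: [0.4621, 0.3445, 0.2203]
tool_rot: [0.76, 0.65, -0.0, -0.0]
ft_force: [-0.1, 0.4, -3.7]
grip_width: 0.0195
grip_force: 45.0
t 5.6833 pos [0.4621 0.3445 0.2203] yaw -8.96 q6 0.6 F [-0.1  0.4 -3.7] w 0.0195 gf 44.988495111465454
tool shift cm [-33.32  15.03   0.04] twist 0.14 tilt z [-0.001 -0.    -1.   ]
```

```bash
python3 -m pendant '[{"jaw":0,"linear":[-1.37,0.62,0],"twist":0},{"jaw":0,"linear":[-2.28,1.03,0],"twist":0},{"jaw":0,"linear":[-3.19,1.44,0],"twist":0},{"jaw":0,"linear":[-3.19,1.44,0],"twist":0},{"jaw":0,"linear":[-3.19,1.44,0],"twist":0},{"jaw":0,"linear":[-3.19,1.44,0],"twist":0},{"jaw":0,"linear":[-3.19,1.44,0],"twist":0},{"jaw":0,"linear":[-3.19,1.44,0],"twist":0},{"jaw":0,"linear":[-3.19,1.44,0],"twist":0},{"jaw":0,"linear":[-3.19,1.44,0],"twist":0},{"jaw":0,"linear":[-2.28,1.03,0],"twist":0},{"jaw":0,"linear":[-1.82,0.82,0],"twist":0}]'
python3 -m pendant '[{"jaw":0,"linear":[0,0,1],"twist":0},{"jaw":0,"linear":[0,0,1],"twist":0},{"jaw":0,"linear":[0,0,0.5],"twist":0},{"jaw":0,"linear":[0,0,0],"twist":0},{"jaw":0,"linear":[0,0,0],"twist":0}]'
python3 - <<'E'
from h import *
to(.5587,-.0081,.162,-9.1)
a=snap('top');b=snap('side');k=np.load('k.npy')
from fit import W
o=[]
for c in(a,b):
    im=cv2.resize(c['color'],None,fx=4,fy=4,interpolation=cv2.INTER_CUBIC)
    for m in [(20+sx*16,sy*118,160) for sx in(-1,1) for sy in(-1,1)]:
        cv2.circle(im,tuple(int(x) for x in (proj(c,W(k,m))+.5)*4-.5),2,(0,0,255),-1)
    cu=(proj(c,W(k,(0,0,100)))*4).astype(int)
    o.append(im[cu[1]-300:cu[1]+300,cu[0]-300:cu[0]+300])
cv2.imwrite('pics/f.png',cv2.resize(np.hstack(o),(800,400),interpolation=cv2.INTER_AREA))
E
```

```text
time: 6.68
position: [0.5591, -0.0101, 0.2203]
tool_rot: [0.761, 0.649, -0.0, 0.0]
ft_force: [-0.2, -0.3, -3.9]
grip_width: 0.0196
grip_force: 45.0
time: 7.1
position: [0.5576, -0.0061, 0.1943]
tool_rot: [0.76, 0.65, -0.001, -0.001]
ft_force: [0.4, 0.0, -3.2]
grip_width: 0.0196
grip_force: 45.0
t 7.1 pos [ 0.5576 -0.0061  0.1943] yaw -8.96 q6 -0.06 F [ 0.4  0.  -3.2] w 0.0196 gf 44.988271594047546
tool shift cm [-0.18  0.15  3.23] twist 0.14 tilt z [-0.002  0.001 -1.   ]
```

View pics/f.png

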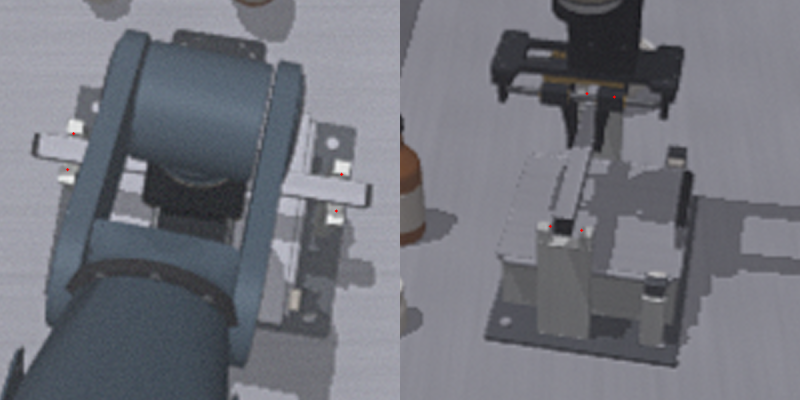

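The bar hangs just above both forks, between the red slot-edge marks on each side (left at (68,152), right at (340,192)). Lowering it with a small correction.

```bash
python3 -m pendant '[{"jaw":0,"linear":[-0.15,0.12,0.4],"twist":0.1},{"jaw":0,"linear":[0,0,0.6],"twist":0},{"jaw":0,"linear":[0,0,0.6],"twist":0},{"jaw":0,"linear":[0,0,0.5],"twist":0},{"jaw":0,"linear":[0,0,0.4],"twist":0},{"jaw":0,"linear":[0,0,0.2],"twist":0},{"jaw":0,"linear":[0,0,0.2],"twist":0},{"jaw":0,"linear":[0,0,0],"twist":0},{"jaw":0,"linear":[0,0,0],"twist":0}]'
python3 - <<'E'
from h import *
to(.5587,-.0081,.162,-9.1)
E
```

```text
time: 7.95
position: [0.5596, -0.0092, 0.166]
tool_rot: [0.761, 0.648, 0.0, 0.0]
ft_force: [0.0, 0.8, -3.2]
grip_width: 0.0195
grip_force: 45.0
t 7.95 pos [ 0.5596 -0.0092  0.166 ] yaw -9.18 q6 -0.06 F [ 0.   0.8 -3.2] w 0.0195 gf 44.988335967063904
tool shift cm [ 0.09 -0.11  0.4 ] twist -0.08 tilt z [ 0.  0. -1.]
```

```bash
python3 -m pendant '[{"jaw":0,"linear":[0,-0.06,0.2],"twist":0},{"jaw":0,"linear":[0,0,0.1],"twist":0},{"jaw":0,"linear":[0,0,0],"twist":0},{"jaw":0,"linear":[0,0,0],"twist":0}]'
python3 - <<'E'
from h import *
to(.5587,-.0081,.162,-9.1)
E
```

```text
time: 8.28
position: [0.5589, -0.009, 0.1631]
tool_rot: [0.761, 0.648, -0.0, 0.0]
ft_force: [0.2, 0.0, -2.9]
grip_width: 0.0192
grip_force: 45.0
t 8.2833 pos [ 0.5589 -0.009   0.1631] yaw -9.17 q6 -0.06 F [ 0.2  0.  -2.9] w 0.0192 gf 44.988468289375305
tool shift cm [ 0.09 -0.04  0.11] twist -0.07 tilt z [-0. -0. -1.]
```

```bash
python3 -m pendant '[{"jaw":0,"linear":[0,0,0.1],"twist":0},{"jaw":0,"linear":[0,0,0.05],"twist":0},{"jaw":0,"linear":[0,0,0],"twist":0},{"jaw":0,"linear":[0,0,0],"twist":0}]'
```

```text
time: 8.62
position: [0.5591, -0.0091, 0.162]
tool_rot: [0.761, 0.648, 0.0, 0.0]
ft_force: [-1.4, 0.4, 1.0]
grip_width: 0.0195
grip_force: 45.0
```

Force rose from -3 to +1 N at the expected height, so the bar is seated. Releasing.

```bash
python3 -m pendant '[{"jaw":0.6,"linear":[0,0,0],"twist":0},{"jaw":0.6,"linear":[0,0,0],"twist":0},{"jaw":0.6,"linear":[0,0,0],"twist":0},{"jaw":0.6,"linear":[0,0,0],"twist":0},{"jaw":0.6,"linear":[0,0,0],"twist":0},{"jaw":0.6,"linear":[0,0,0],"twist":0},{"jaw":0.6,"linear":[0,0,0],"twist":0}]'
python3 -m pendant '[{"jaw":0.6,"linear":[0,0,-0.5],"twist":0},{"jaw":0.6,"linear":[0,0,-1],"twist":0},{"jaw":0.6,"linear":[0,0,-1.5],"twist":0},{"jaw":0.6,"linear":[0,0,-1.5],"twist":0},{"jaw":0.6,"linear":[0,0,-1.5],"twist":0},{"jaw":0.6,"linear":[0,0,-1],"twist":0},{"jaw":0.6,"linear":[0,0,0],"twist":0}]'
python3 - <<'E'
from h import *
from fit import W
k=np.load('k.npy'); h=W(k,(-92,0,117)); print(h)
to(h[0],h[1],.115,-9.1)
E
```

```text
time: 9.2
position: [0.559, -0.009, 0.1615]
tool_rot: [0.761, 0.648, 0.0, 0.0]
ft_force: [-0.5, -0.1, 0.5]
grip_width: 0.0507
grip_force: 0.0
time: 9.78
position: [0.5606, -0.0093, 0.2346]
tool_rot: [0.761, 0.648, 0.002, 0.002]
ft_force: [0.7, -0.5, -0.5]
grip_width: 0.052
grip_force: 0.0
[0.44812408 0.00965287 0.117     ]
t 9.7833 pos [ 0.5606 -0.0093  0.2346] yaw -9.16 q6 -0.06 F [ 0.7 -0.5 -0.5] w 0.052 gf 0.0
tool shift cm [  0.08 -11.48  11.89] twist -0.06 tilt z [ 0.006 -0.001 -1.   ]
```

```bash
python3 -m pendant '[{"jaw":0.6,"linear":[0,-1.2,0],"twist":0},{"jaw":0.6,"linear":[0,-2,0],"twist":0},{"jaw":0.6,"linear":[0,-2.5,0],"twist":0},{"jaw":0.6,"linear":[0,-2.5,0],"twist":0},{"jaw":0.6,"linear":[0,-2,0],"twist":0},{"jaw":0.6,"linear":[0,-1.2,0],"twist":0},{"jaw":0.6,"linear":[0,0,0],"twist":0},{"jaw":0.6,"linear":[0,0,0],"twist":0}]'
python3 - <<'E'
from h import *
from fit import W
k=np.load('k.npy'); h=W(k,(-92,0,117))
to(h[0],h[1],.117,-9.1)
a=snap('top');b=snap('side');o=[]
for c,P in((a,[(-92,s*45,123) for s in(-1,1)]),(b,[(-92,s*45,117) for s in(-1,1)])):
    im=cv2.resize(c['color'],None,fx=4,fy=4,interpolation=cv2.INTER_CUBIC)
    for m in P+[(20,s*145,162) for s in(-1,1)]:
        cv2.circle(im,tuple(int(x) for x in (proj(c,W(k,m))+.5)*4-.5),2,(0,0,255),-1)
    cu=(proj(c,W(k,(0,0,100)))*4).astype(int)
    o.append(im[cu[1]-300:cu[1]+300,cu[0]-300:cu[0]+300])
cv2.imwrite('pics/g.png',cv2.resize(np.hstack(o),(800,400),interpolation=cv2.INTER_AREA))
E
```

```text
time: 10.45
position: [0.4464, 0.0092, 0.2316]
tool_rot: [0.761, 0.648, 0.0, 0.0]
ft_force: [0.4, -0.5, 0.3]
grip_width: 0.0522
grip_force: 0.0
t 10.45 pos [0.4464 0.0092 0.2316] yaw -9.18 q6 -0.07 F [ 0.4 -0.5  0.3] w 0.0522 gf 0.0
tool shift cm [ 0.08  0.16 11.46] twist -0.08 tilt z [ 0. -0. -1.]
```

View pics/g.png

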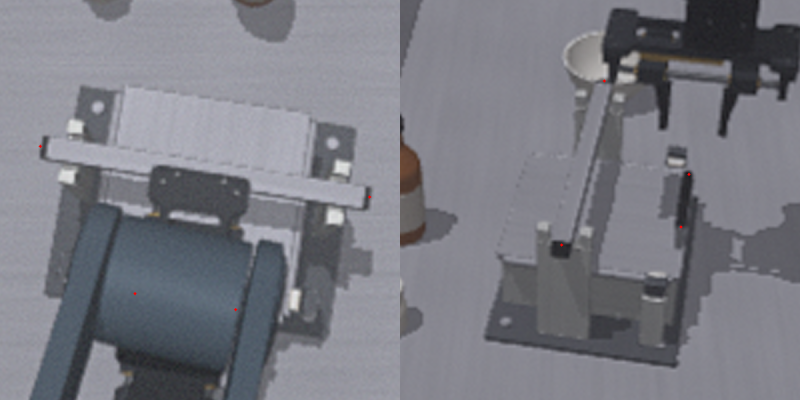

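The bar is down in both forks, with its ends on the red marks at (41,147) and (369,197), and the handle is where the model puts it. Descending on the handle.

```bash
python3 -m pendant '[{"jaw":0.6,"linear":[0.08,0.05,1],"twist":0},{"jaw":0.6,"linear":[0,0.05,1.6],"twist":0},{"jaw":0.6,"linear":[0,0,1.6],"twist":0},{"jaw":0.6,"linear":[0,0,1.6],"twist":0},{"jaw":0.6,"linear":[0,0,1.6],"twist":0},{"jaw":0.6,"linear":[0,0,1.2],"twist":0},{"jaw":0.6,"linear":[0,0,1],"twist":0},{"jaw":0.6,"linear":[0,0,0.7],"twist":0},{"jaw":0.6,"linear":[0,0,0.6],"twist":0},{"jaw":0.6,"linear":[0,0,0.3],"twist":0},{"jaw":0.6,"linear":[0,0,0],"twist":0},{"jaw":0.6,"linear":[0,0,0],"twist":0}]'
python3 - <<'E'
from h import *
from fit import W
k=np.load('k.npy'); h=W(k,(-92,0,117))
to(h[0],h[1],.117,-9.1)
E
```

```text
time: 11.55
position: [0.4479, 0.0097, 0.1197]
tool_rot: [0.761, 0.648, 0.0, 0.0]
ft_force: [0.9, 0.5, 0.4]
grip_width: 0.0525
grip_force: 0.0
t 11.55 pos [0.4479 0.0097 0.1197] yaw -9.17 q6 -0.07 F [0.9 0.5 0.4] w 0.0525 gf 0.0
tool shift cm [-0.    0.02  0.27] twist -0.07 tilt z [ 0. -0. -1.]
```

```bash
python3 -m pendant '[{"jaw":0.4,"linear":[0,0,0.3],"twist":0},{"jaw":0,"linear":[0,0,0],"twist":0},{"jaw":0,"linear":[0,0,0],"twist":0},{"jaw":0,"linear":[0,0,0],"twist":0},{"jaw":0,"linear":[0,0,0],"twist":0},{"jaw":0,"linear":[0,0,0],"twist":0},{"jaw":0,"linear":[0,0,0],"twist":0},{"jaw":0,"linear":[0,0,0],"twist":0},{"jaw":0,"linear":[0,0,0],"twist":0},{"jaw":0,"linear":[0,0,0],"twist":0},{"jaw":0,"linear":[0,0,0],"twist":0}]' 60
python3 - <<'E'
from h import *
from fit import W
k=np.load('k.npy'); h=W(k,(-92,0,117))
to(h[0],h[1],.117,-9.1)
E
```

```text
time: 12.47
position: [0.448, 0.0097, 0.1167]
tool_rot: [0.761, 0.648, 0.0, 0.0]
ft_force: [1.7, -0.0, 1.0]
grip_width: 0.0106
grip_force: 60.0
t 12.4667 pos [0.448  0.0097 0.1167] yaw -9.17 q6 -0.07 F [ 1.7 -0.   1. ] w 0.0106 gf 60.00020921230316
tool shift cm [ 0.    0.01 -0.03] twist -0.07 tilt z [ 0.001 -0.    -1.   ]
```

```bash
python3 -m pendant '[{"jaw":0,"linear":[0,0.03,-0.15],"twist":0},{"jaw":0,"linear":[0,0.03,-0.15],"twist":0},{"jaw":0,"linear":[0,0.03,-0.15],"twist":0},{"jaw":0,"linear":[0,0.03,-0.15],"twist":0},{"jaw":0,"linear":[0,0.04,-0.2],"twist":0},{"jaw":0,"linear":[0,0.05,-0.2],"twist":0},{"jaw":0,"linear":[0,0.05,-0.2],"twist":0},{"jaw":0,"linear":[0,0,0],"twist":0},{"jaw":0,"linear":[0,0,0],"twist":0}]'
```

```text
time: 13.22
position: [0.4492, 0.0091, 0.1294]
tool_rot: [0.761, 0.649, -0.001, 0.0]
ft_force: [-3.3, -1.0, 1.8]
grip_width: 0.0105
grip_force: 60.0
```

```bash
python3 -m pendant '[{"jaw":0,"linear":[0,0.06,-0.2],"twist":0},{"jaw":0,"linear":[0,0.07,-0.2],"twist":0},{"jaw":0,"linear":[0,0.07,-0.2],"twist":0},{"jaw":0,"linear":[0,0.08,-0.2],"twist":0},{"jaw":0,"linear":[0,0.08,-0.2],"twist":0},{"jaw":0,"linear":[0,0.08,-0.2],"twist":0},{"jaw":0,"linear":[0,0.08,-0.2],"twist":0},{"jaw":0,"linear":[0,0.08,-0.2],"twist":0},{"jaw":0,"linear":[0,0.08,-0.2],"twist":0},{"jaw":0,"linear":[0,0.08,-0.2],"twist":0},{"jaw":0,"linear":[0,0,0],"twist":0},{"jaw":0,"linear":[0,0,0],"twist":0}]'
python3 - <<'E'
from h import *
from fit import W
k=np.load('k.npy'); h=W(k,(-92,0,117))
to(h[0],h[1],.150,-9.1)
b=snap('side');a=snap('top');o=[]
g=35
for c in(a,b):
    im=cv2.resize(c['color'],None,fx=4,fy=4,interpolation=cv2.INTER_CUBIC)
    for m in [(95-194*np.cos(.181),s*89,75+g) for s in(-1,1)]+[(20,s*145,162) for s in(-1,1)]+[(95,89,75)]:
        cv2.circle(im,tuple(int(x) for x in (proj(c,W(k,m))+.5)*4-.5),2,(0,0,255),-1)
    cu=(proj(c,W(k,(0,0,100)))*4).astype(int)
    o.append(im[cu[1]-300:cu[1]+300,cu[0]-300:cu[0]+300])
cv2.imwrite('pics/i.png',cv2.resize(np.hstack(o),(800,400),interpolation=cv2.INTER_AREA))
cv2.imwrite('pics/j.png',o[1])
E
```

```text
time: 14.22
position: [0.4577, 0.0082, 0.1487]
tool_rot: [0.761, 0.648, 0.0, 0.0]
ft_force: [-0.1, -0.2, -3.4]
grip_width: 0.0103
grip_force: 60.0
t 14.2167 pos [0.4577 0.0082 0.1487] yaw -9.17 q6 -0.07 F [-0.1 -0.2 -3.4] w 0.0103 gf 59.99877333641052
tool shift cm [-0.01 -0.97 -0.13] twist -0.07 tilt z [ 0. -0. -1.]
```

View pics/j.png

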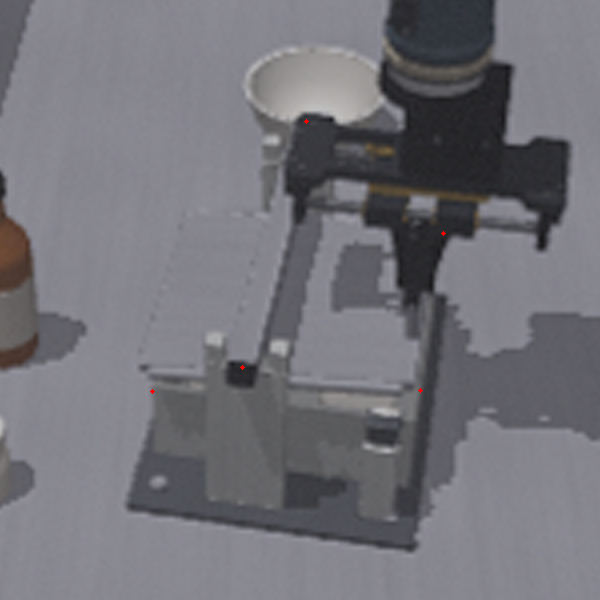

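The lid looks lifted nearly level: near corner at about (415,388), back corner at (140,370), with the bar still in both forks. I'll measure the lid plane with the depth image.

```bash
cat > lid.py <<'E'
from h import *
k=np.load('k.npy')
def lid(c):
    M=np.linalg.inv(c['view']); c0,s0=np.cos(k[2]),np.sin(k[2]); o=[]
    for v in range(100,330):
        for u in range(130,400):
            d=c['depth'][v,u]
            if d>0:
                p=(M@np.r_[ray(c,u,v)*d,1])[:3]; q=p[:2]-k[:2]
                o.append([c0*q[0]+s0*q[1],-s0*q[0]+c0*q[1],p[2]])
    o=np.array(o)*1e3
    m=((abs(o[:,1])<75)&(o[:,2]>80)&(o[:,2]<135)&(o[:,0]>-80)&(o[:,0]<90)&((o[:,0]<-10)|(o[:,0]>45)))
    o=o[m]
    for _ in range(8):
        A=np.c_[o[:,0],o[:,1],np.ones(len(o))]; s=np.linalg.lstsq(A,o[:,2],rcond=None)[0]; r=A@s-o[:,2]
        o=o[abs(r)<max(3,1.5*np.std(r))]
    return s,len(o),np.std(r)
E
python3 - <<'E'
from lid import *
for n in('side','top'):
    s,N,sd=lid(load(n)); print(n,s,N,sd,'front top z',s@[-89,0,1],'back',s@[105,0,1],'slope deg',np.degrees(s[0]))
E
```

```text
side [-8.25799482e-02 -1.09839219e-02  1.10548280e+02] 1055 1.4488327916926589 front top z 117.89789555975977 back 101.87738560877821 slope deg -4.7314825043225825
top [-8.31658379e-02 -1.24923787e-02  1.08898115e+02] 1077 1.543778059095436 front top z 116.29987469708958 back 100.16570213811653 slope deg -4.765051513221356
```

```bash
python3 -m pendant '[{"jaw":0,"linear":[0,0,-0.1],"twist":0},{"jaw":0,"linear":[0,0,-0.1],"twist":0},{"jaw":0,"linear":[0,0,0],"twist":0},{"jaw":0,"linear":[0,0,0],"twist":0},{"jaw":0,"linear":[0,0,0],"twist":0},{"jaw":0,"linear":[0,0,0],"twist":0},{"jaw":0,"linear":[0,0,0],"twist":0},{"jaw":0,"linear":[0,0,0],"twist":0},{"jaw":0,"linear":[0,0,0],"twist":0},{"jaw":0,"linear":[0,0,0],"twist":0},{"jaw":0,"linear":[0,0,0],"twist":0},{"jaw":0,"linear":[0,0,0],"twist":0}]' 60
cat > m.py <<'E'
from lid import *
for n in('side','top'):
    s,N,sd=lid(snap(n)); print(n,s[0],N,sd,'front top z',s@[-89,0,1],'back',s@[105,0,1])
E
python3 m.py
python3 -m pendant '[{"jaw":0,"linear":[0,0,0],"twist":0},{"jaw":0,"linear":[0,0,0],"twist":0},{"jaw":0,"linear":[0,0,0],"twist":0},{"jaw":0,"linear":[0,0,0],"twist":0},{"jaw":0,"linear":[0,0,0],"twist":0},{"jaw":0,"linear":[0,0,0],"twist":0},{"jaw":0,"linear":[0,0,0],"twist":0},{"jaw":0,"linear":[0,0,0],"twist":0},{"jaw":0,"linear":[0,0,0],"twist":0},{"jaw":0,"linear":[0,0,0],"twist":0},{"jaw":0,"linear":[0,0,0],"twist":0},{"jaw":0,"linear":[0,0,0],"twist":0}]'
python3 m.py
```

```text
time: 15.32
position: [0.4576, 0.0082, 0.1506]
tool_rot: [0.761, 0.648, -0.0, 0.0]
ft_force: [-0.0, 0.4, -2.6]
grip_width: 0.0105
grip_force: 60.0
side -0.08486175302092883 1054 1.4304686117982552 front top z 120.02502510360502 back 103.56184501754483
top -0.08306889138818721 1042 1.525952808653805 front top z 118.25399043050801 back 102.13862550119968
time: 16.42
position: [0.4576, 0.0081, 0.1505]
tool_rot: [0.761, 0.648, -0.0, -0.0]
ft_force: [-0.2, 0.5, -3.1]
grip_width: 0.0106
grip_force: 60.0
side -0.08379317803691212 1051 1.3781754603602419 front top z 119.7696580401094 back 103.51378150094845
top -0.08310883708293441 1047 1.5156723567130956 front top z 118.41687267914753 back 102.29375828505826
```

The lid is stable: front gap about 34–35 mm and no drift over 1 s. Handing in.

```bash
python3 -c "
from rig import robot
print(robot.hand_in())"
```

```text
the job is handed in; nothing more can be done
None
```

The bar is down in both forks and released, and the lid is free and held by its handle with a front gap of about 35 mm; the job is handed in, but no verdict came back.

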